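# Set the wide drying box's vent stay to its widest hole

### The arm

A 6-joint arm with a two-finger parallel gripper is mounted at the origin on a cart in front of the work surface, level with it; the furniture and walls round the work are solid. World frame = base frame: x ahead of the robot, y to its left, z up, the work surface at z = 0. Lengths are in m, angles in rad, forces in N, time in s.
With the tool pointing down it reaches from about 0.35 to 0.85 m from the base axis. Payload 8.1 kg.
Tool frame: the origin (TCP) lies at the very end of the fingers, on their centre line; the grasp point (between the pads) lies 19 mm behind it (pinch_z is the distance from the TCP to the grasp point, in m); z points along the fingers, y is the direction in which the jaws open and shut (so a half turn about z gives the same grasp; the last joint's range is limited). The gripper opens to 93 mm and grips with 3 to 60 N. Pads are 15 mm wide; open, the fingers measure 128 mm over their backs; the gripper's body (75 mm by 188 mm) begins 65 mm behind the grasp point.
Start: joints at [1.143, 0.13, 1.488, -0, 1.523, -0.085], TCP at [0.202, 0.565, 0.219] pointing down, gripper open.
Joint ranges: [-2.96, 2.96], [-0.89, 2.26], [0.02, 2.5], [-1.34, 4.48], [0, 2.73], [-2.66, 2.66]. Speed limits (rad/s): [2.39, 2.39, 2.79, 3.14, 3.14, 3.14].

### API

Orientations are given as a rotation vector (axis times angle).
In Python, from plant import * gives the robot as it stands.
- The arm moves only by the tool move_arm, never from a script. Its argument "series" is a list of rows, each a list of 7 numbers: the shift along the tool's x, y, z each as a share of 10 cm, from -1 to 1, then the turn, a rotation vector about the tool's x, y, z each as a share of 180 degrees, from -1 to 1, then the opening, from -1 (shut) to 1 (fully open). In form: [[dx, dy, dz, rx, ry, rz, jaw], ...]. A call has 1 to 8 rows; each row is the pose to reach, as a shift and turn from the pose commanded when the call began, along the tool's axes at that moment, turning the shorter way round; what a row does not reach only later rows make up. A row lasts 1/10 s, in which the tool goes at most 50 mm and 8.59 degrees, less where a joint would pass 70% of its speed; a pose out of reach is approached as far as the arm can. A call with a number of a shift or a turn outside -1 to 1 is refused whole. A call with a gripper value outside its range is refused whole. The fingers move at their own pace and stop on an object; "squeeze" is the grip in N (left out, the last holds). Time passes only in rows, so rows that repeat a pose let the fingers close. It gives the time, the measured TCP pose, the force and the opening at its end, in the units of the state.
- read_state(): the state, without advancing time (a new reading comes with each control period).
- read_camera(name): name is "side" or "top" or "wrist"; returns a dict with "frame" (384x512x3 uint8, red, green, blue), "K" (3x3 intrinsics, pixels), "rvec" (rotation vector, rad) and "tvec" (3), from world to camera coordinates, as OpenCV has them. Camera axes: x right, y down, z forward; pixel columns grow to the right and rows downward; lengths in m; the calibration is good to about 2 mm. A picture is of the moment at which its call begins. There is no depth.
- close_job(): hands the job in, once; it reports no verdict.
The state is a dict: "t": time; "q": joint angles; "dq": joint speeds; "joint_torque": joint torques, N m; "tool_pos": TCP position; "orientation": TCP orientation; "force": force on the tool from outside, world axes, zero at the start; "wrist_torque": the same for the moment, N m; "opening": finger opening in m.
Only numpy, scipy, OpenCV 4.12 (cv2) and the standard library are available. Lean on these libraries where they do the work, as an engineer would, in place of code of your own. Each camera call takes 0.05 s, during which the arm holds its last target.

### The job

The cast in the wider of the two white drying boxes needs more air. By its black knob, lift that box's perforated vent stay off its pin, push it away from the knob end so the vent shutter slides open, and drop the hole nearest the knob over the pin so that the stay lies flat again. Leave the narrow box's vent as it is, and let go at the end.

Things in the scene. Friction and masses are not known exactly. Their poses are not given: they have to be found in the camera images.
- wide_knob (a point): Centre of the black upright knob (24 mm across, 24 mm high) at the free end of the wide box's vent stay, overhanging the box's front, 100 mm above the counter when the stay is down. The wide box: fixed, white, 190 mm wide, 190 long, 60 high; it stands left or right of the beige control box. Axes, stay down: x along the bar towards its hinge (the way the vent opens), y across the bar, z up.
- wide_end_hole (a point): Centre, at the bar's underside, of the hole nearest the knob: the one to drop over the pin. The stay is a steel bar 32 mm wide, 4 mm thick, its underside 78 mm above the counter when down; three holes of 20 mm lie 34, 66 and 98 mm from the knob. At the start the last of these is on the pin and the vent is shut. Axes as wide_knob's.
- wide_pin_foot (a point): Foot of the fixed upright steel pin on the wide box's top, where the stay's underside rests (78 mm above the counter, on a round shoulder 30 mm across). The pin is 8 mm thick, tapers at the top and rises 12 mm from here; the bar clears it at every hole once the knob is 30 mm above its rest height. Axes as wide_knob's.
- wide_stay (a joint): Swing of the wide box's stay in rad: 0 down, grows as the knob is lifted. Its level hinge, across the bar, is on the shutter, 178 mm from the knob along the bar and 10 mm lower than the knob's centre; lifted, the knob rises on an arc, towards the shutter. It falls back by its weight (about 0.1 kg). It cannot turn sideways.
- wide_shutter (a joint): Slide of the wide box's aluminium vent shutter, which carries the stay, in m: 0 shut, grows as it slides away from the knob end along the bar's x; 0.064 with the end hole on the pin, stop at 0.075. About 1.5 N of friction; it stays where it is left.
- narrow_knob (a point): Centre of the like knob on the narrow box's stay (fixed white box 120 mm wide, otherwise the same, on the other side of the control box): to be left alone.

How it is judged:
By the outcome, as a careful person would: the job done as asked, in the order asked, and still so for the second after the job is handed in, with the robot touching nothing.
It also fails if it takes over 32 s, if anything falls off the work surface, if the arm or the gripper's body presses on something with over 40 N, if the wrist force passes 120 N, or if a joint passes its speed limit or range.

## Working session

There is one attempt and no reset: what is moved stays moved. The work goes in short steps, Python scripts to look and compute and a tool call to move; the robot and the scene stay as the last step left them, time stands still between calls to the robot, and variables do not carry over. Pictures are saved under pics/ and viewed, and the job is handed in when it is done.

Besides the shell and the picture viewer there is one more tool, called after "Emit:" as name([rows], argument=value, ...), one row to a line, values as JSON. move_arm: Moves the arm, as the interface text tells. Shift numbers are shares of 10 cm and turn numbers shares of 180 degrees, none past 1 either way. Its arguments: {"type":"object","properties":{"series":{"type":"array","items":{"type":"array","items":{"type":"number"}}},"squeeze":{"type":"number"}},"required":["series"]}

```bash
mkdir -p pics; cat > h.py <<'E'
from plant import *
import numpy as np, cv2
def ray(c,uv):
    R=cv2.Rodrigues(np.array(c['rvec'],float))[0]; t=np.array(c['tvec'],float).ravel()
    d=R.T@(np.linalg.inv(c['K'])@np.array([uv[0],uv[1],1.])); o=-R.T@t
    return o,d
def onz(c,uv,z):
    o,d=ray(c,uv); return o+d*(z-o[2])/d[2]
def proj(c,p):
    return cv2.projectPoints(np.array([p],float),np.array(c['rvec'],float),np.array(c['tvec'],float),np.array(c['K'],float),None)[0].ravel()
E
python3 - <<'E'
from h import *
import pickle
for n in ['side','top','wrist']:
    c=read_camera(n); pickle.dump(c,open(n+'0.pkl','wb')); cv2.imwrite(f'pics/{n}0.png',c['frame'][:,:,::-1])
s=read_state(); print(s)
E
```

```text
{'t': 0.15, 'q': array([ 1.14255784e+00,  1.31008179e-01,  1.48900956e+00,  6.42017757e-06,
        1.52300782e+00, -8.53586271e-02]), 'dq': array([-7.59559389e-04, -6.18088116e-05, -3.51914950e-03,  5.13369197e-04,
       -1.10551277e-03,  1.55070516e-04]), 'joint_torque': array([ 5.89844567e-04, -5.60488057e+01, -4.92328262e+01,  7.69257406e-02,
        3.08186829e-02, -1.15528014e-04]), 'tool_pos': array([0.20149255, 0.56469402, 0.21782693]), 'orientation': array([-5.35897148e-01, -3.09517179e+00,  2.17418898e-03]), 'force': array([0.5631882 , 0.32620392, 0.08378817]), 'wrist_torque': array([ 0.02235291, -0.01027884, -0.01442938]), 'opening': 0.09310489643041303}
```

View pics/top0.png

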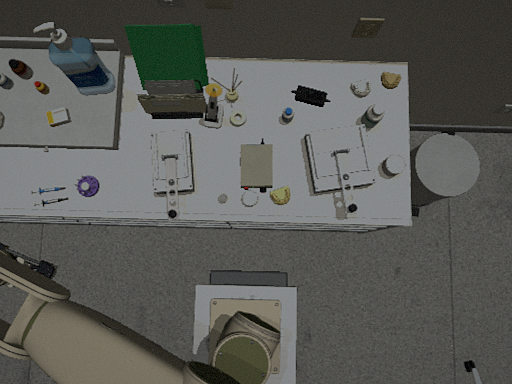

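View pics/side0.png

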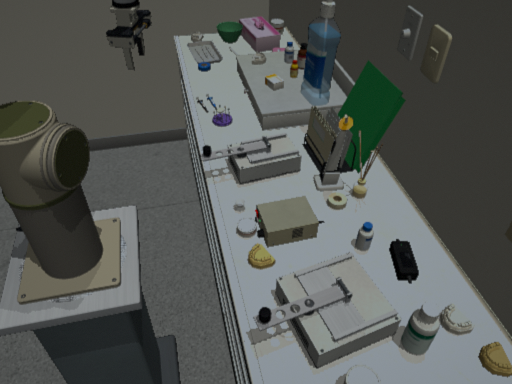

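View pics/wrist0.png

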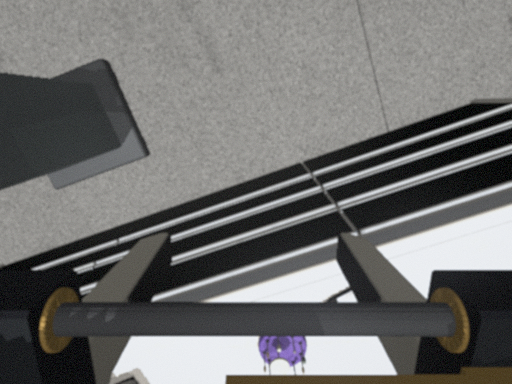

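The wide box is the right one in the top view (knob near 352,208) and the near one in the side view (knob near 264,315). I'll enlarge both.

```bash
python3 - <<'E'
from h import *
import pickle
c=pickle.load(open('top0.pkl','rb'));f=c['frame'][115:225,300:400,::-1]
g=np.clip(cv2.resize(f,None,fx=5,fy=5,interpolation=cv2.INTER_CUBIC)*1.0*1.2,0,255);cv2.imwrite('pics/topc.png',g)
c=pickle.load(open('side0.pkl','rb'));f=c['frame'][250:360,245:405,::-1]
cv2.imwrite('pics/sidec.png',cv2.resize(f,None,fx=5,fy=5,interpolation=cv2.INTER_CUBIC))
E
```

```text
[ WARN:0@0.024] global loadsave.cpp:1063 imwrite_ Unsupported depth image for selected encoder is fallbacked to CV_8U.
```

View pics/topc.png

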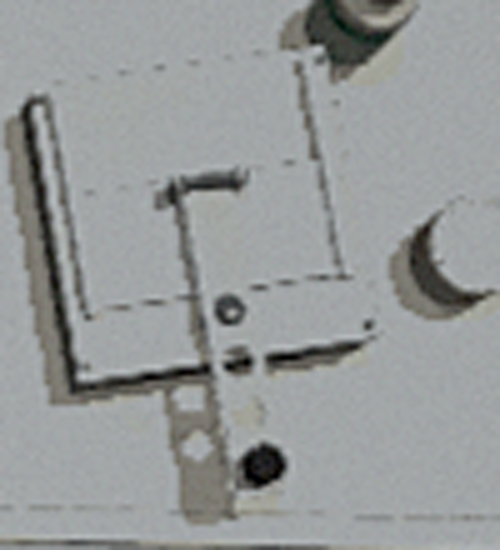

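View pics/sidec.png

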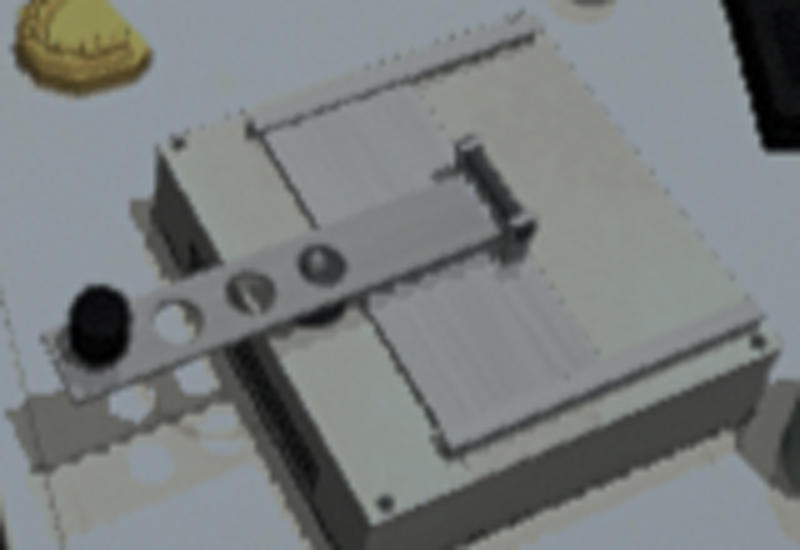

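The top crop shows the knob at about (352.6,208) and the pin hole at (346,176.6). In the side image the knob is at (265,315.4) and the holes are at (280.6,314.2), (295,308.6) and (309.2,303).

```bash
python3 - <<'E'
from h import *
import pickle
t=pickle.load(open('top0.pkl','rb'));s=pickle.load(open('side0.pkl','rb'))
print('cams',ray(t,(0,0))[0],ray(s,(0,0))[0])
def tri(a,b):
    o1,d1=ray(t,a);o2,d2=ray(s,b);A=np.array([d1,-d2]).T
    k=np.linalg.lstsq(A,o2-o1,rcond=None)[0];p,q=o1+k[0]*d1,o2+k[1]*d2;return (p+q)/2,np.linalg.norm(p-q)
print('tri',tri((352.6,208),(265,315.4)))
print('knob top z.108',onz(t,(352.6,208),.108),'side .1',onz(s,(265,315.4),.1))
print('hole tri',tri((346,176.6),(309.2,303)))
for uv in [(280.6,314.2),(295,308.6),(309.2,303)]: print(onz(s,uv,.08))
print(onz(t,(346,176.6),.082), onz(t,(347.5,187),.082))
E
```

```text
cams [ 0.24728543 -0.02054648  1.52032751] [ 0.27005859 -0.74889783  0.82460595]
tri (array([ 0.39319252, -0.31506785,  0.09559611]), np.float64(0.002257199130789139))
knob top z.108 [ 0.39080194 -0.31238135  0.108     ] side .1 [ 0.39358111 -0.31770507  0.1       ]
hole tri (array([ 0.4902459 , -0.29835417,  0.07944687]), np.float64(0.00018904685341834698))
[ 0.42741536 -0.31018593  0.08      ]
[ 0.45862287 -0.30455159  0.08      ]
[ 0.49017937 -0.29869216  0.08      ]
[ 0.48972089 -0.29784383  0.082     ] [ 0.45756186 -0.30238086  0.082     ]
```

```bash
cat >> h.py <<'E'
from scipy.spatial.transform import Rotation as Ro
yaw=np.arctan2(0.0115,0.0628)
U=np.array([np.cos(yaw),np.sin(yaw),0]);K0=np.array([0.3937,-0.3162,0.100])
def RR(a,th=0): # a = world angle of tool y; th = pitch following stay
    c,s=np.cos(a),np.sin(a); R=np.array([[-s,c,0],[c,s,0],[0,0,-1.]]).T
    return R@Ro.from_rotvec([0,-th,0]).as_matrix()
def rel(p0,R0,p,R):
    d=R0.T@(np.array(p)-p0)/0.1; r=Ro.from_matrix(R0.T@R).as_rotvec()/np.pi
    return np.round(np.r_[d,r],3)
def here():
    s=read_state(); return s['tool_pos'],Ro.from_rotvec(s['orientation']).as_matrix()
E
python3 - <<'E'
from h import *
p,R=here(); a0=np.arctan2(R[1,1],R[0,1]); a1=yaw-np.pi/2
print(np.degrees([yaw,a0,a1]))
ph0=np.arctan2(p[1],p[0]);ph1=np.arctan2(K0[1],K0[0]);r0=np.hypot(*p[:2]);r1=np.hypot(*K0[:2])
N=10
for i in range(1,N+1):
    f=i/N;ph=ph0+(ph1-ph0)*f;r=r0+(r1-r0)*f
    q=np.array([r*np.cos(ph),r*np.sin(ph),0.22-0.03*f]);Q=RR(a0+(a1-a0)*f)
    print(i,np.round(q,3),rel(p,R,q,Q).tolist());p,R=q,Q
E
```

```text
[ 10.37708824  70.35441837 -79.62291176]
1 [0.3   0.508 0.217] [-1.117, -0.201, 0.008, -0.0, 0.0, 0.083]
2 [0.384 0.435 0.214] [-1.111, -0.121, 0.03, 0.0, 0.0, 0.083]
3 [0.452 0.349 0.211] [-1.099, -0.042, 0.03, 0.0, 0.0, 0.083]
4 [0.502 0.252 0.208] [-1.081, 0.034, 0.03, 0.0, 0.0, 0.083]
5 [0.531 0.15  0.205] [-1.058, 0.108, 0.03, 0.0, 0.0, 0.083]
6 [0.541 0.046 0.202] [-1.03, 0.178, 0.03, 0.0, 0.0, 0.083]
7 [ 0.53  -0.056  0.199] [-0.998, 0.245, 0.03, 0.0, 0.0, 0.083]
8 [ 0.501 -0.153  0.196] [-0.961, 0.309, 0.03, 0.0, 0.0, 0.083]
9 [ 0.455 -0.24   0.193] [-0.921, 0.368, 0.03, 0.0, 0.0, 0.083]
10 [ 0.394 -0.316  0.19 ] [-0.877, 0.423, 0.03, 0.0, 0.0, 0.083]
```

```bash
python3 - <<'E'
from h import *
p,R=here(); a0=np.arctan2(R[1,1],R[0,1]); a1=yaw-np.pi/2
ph0=np.arctan2(p[1],p[0]);ph1=np.arctan2(K0[1],K0[0])
N=10
rs=[.56,.51,.47,.45,.45,.45,.46,.48,.5,.505]
for i in range(1,N+1):
    f=i/N;ph=ph0+(ph1-ph0)*f;r=rs[i-1]
    q=np.array([r*np.cos(ph),r*np.sin(ph),0.22-0.03*f]);Q=RR(a0+(a1-a0)*f)
    print(i,np.round(q,3),rel(p,R,q,Q).tolist());p,R=q,Q
E
```

```text
1 [0.285 0.482 0.217] [-1.06, -0.497, 0.009, -0.0, 0.0, 0.083]
2 [0.338 0.382 0.214] [-1.005, -0.522, 0.03, 0.0, 0.0, 0.083]
3 [0.372 0.287 0.211] [-0.95, -0.354, 0.03, 0.0, 0.0, 0.083]
4 [0.402 0.202 0.208] [-0.892, -0.094, 0.03, 0.0, 0.0, 0.083]
5 [0.433 0.122 0.205] [-0.84, 0.162, 0.03, 0.0, 0.0, 0.083]
6 [0.448 0.038 0.202] [-0.827, 0.221, 0.03, 0.0, 0.0, 0.083]
7 [ 0.457 -0.048  0.199] [-0.785, 0.377, 0.03, 0.0, 0.0, 0.083]
8 [ 0.459 -0.14   0.196] [-0.744, 0.534, 0.03, 0.0, 0.0, 0.083]
9 [ 0.442 -0.234  0.193] [-0.738, 0.603, 0.03, 0.0, 0.0, 0.083]
10 [ 0.394 -0.316  0.19 ] [-0.791, 0.539, 0.03, 0.0, 0.0, 0.083]
```

Emit:
move_arm([
  [-1, -0.5, 0.01, 0, 0, 0.083, 1],
  [-1, -0.5, 0.01, 0, 0, 0.083, 1],
  [-1, -0.5, 0.01, 0, 0, 0.083, 1],
])

```text
t: 0.45
tool_pos: [0.2815, 0.4815, 0.2172]
orientation: [0.943, 2.996, -0.002]
force: [0.0, 0.7, -0.0]
opening: 0.0927
```

Emit:
move_arm([
  [-1, -0.52, 0.03, 0, 0, 0.083, 1],
  [-1, -0.52, 0.03, 0, 0, 0.083, 1],
  [-1, -0.52, 0.03, 0, 0, 0.083, 1],
])

```text
t: 0.75
tool_pos: [0.3332, 0.3817, 0.2142]
orientation: [1.323, 2.849, -0.002]
force: [-1.2, 1.0, 0.4]
opening: 0.093
```

Emit:
move_arm([
  [-0.95, -0.35, 0.03, 0, 0, 0.083, 1],
  [-0.95, -0.35, 0.03, 0, 0, 0.083, 1],
  [-0.95, -0.35, 0.03, 0, 0, 0.083, 1],
])

```text
t: 1.05
tool_pos: [0.3684, 0.2861, 0.2114]
orientation: [1.683, 2.651, -0.002]
force: [0.6, 0.5, -0.5]
opening: 0.0927
```

Emit:
move_arm([
  [-0.89, -0.09, 0.03, 0, 0, 0.083, 1],
  [-0.89, -0.09, 0.03, 0, 0, 0.083, 1],
  [-0.89, -0.09, 0.03, 0, 0, 0.083, 1],
])

```text
t: 1.35
tool_pos: [0.3981, 0.2033, 0.2085]
orientation: [2.012, 2.412, -0.001]
force: [-0.6, -0.2, 0.3]
opening: 0.093
```

Emit:
move_arm([
  [-0.84, 0.16, 0.03, 0, 0, 0.083, 1],
  [-0.84, 0.16, 0.03, 0, 0, 0.083, 1],
  [-0.84, 0.16, 0.03, 0, 0, 0.083, 1],
])

```text
t: 1.65
tool_pos: [0.4292, 0.1246, 0.2055]
orientation: [2.307, 2.132, -0.0]
force: [-0.1, 1.2, 0.6]
opening: 0.0931
```

```bash
python3 - <<'E'
from h import *
s=read_state();print(s['t'],s['q'],s['tool_pos'])
p,R=here(); a0=np.arctan2(R[1,1],R[0,1]); a1=yaw-np.pi/2
print(np.degrees([a0,a1]),R[:,2])
N=5
rs=[.45,.46,.48,.5,.505];ph0=np.arctan2(p[1],p[0]);ph1=np.arctan2(K0[1],K0[0])
for i in range(1,N+1):
    f=i/N;ph=ph0+(ph1-ph0)*f;r=rs[i-1]
    q=np.array([r*np.cos(ph),r*np.sin(ph),0.2-0.02*f]);Q=RR(a0+(a1-a0)*f)
    print(i,np.round(q,3),rel(p,R,q,Q).tolist());p,R=q,Q
E
```

```text
1.65 [ 1.68032652e-01 -2.90407049e-01  1.91042223e+00 -4.38531558e-04
  1.52153869e+00  2.46697662e-01] [0.42923592 0.12457596 0.20553574]
[ -4.50593469 -79.62291176] [ 1.11497458e-04 -4.25343131e-04 -9.99999903e-01]
1 [0.448 0.041 0.196] [-0.821, 0.254, 0.096, 0.0, 0.0, 0.083]
2 [ 0.458 -0.046  0.192] [-0.79, 0.381, 0.04, 0.0, 0.0, 0.083]
3 [ 0.46  -0.139  0.188] [-0.748, 0.538, 0.04, 0.0, 0.0, 0.083]
4 [ 0.442 -0.233  0.184] [-0.743, 0.607, 0.04, 0.0, 0.0, 0.083]
5 [ 0.394 -0.316  0.18 ] [-0.796, 0.543, 0.04, 0.0, 0.0, 0.083]
```

Emit:
move_arm([
  [-0.82, 0.25, 0.05, 0, 0, 0.083, 1],
  [-0.82, 0.25, 0.05, 0, 0, 0.083, 1],
  [-0.82, 0.25, 0.05, 0, 0, 0.083, 1],
])

```text
t: 1.95
tool_pos: [0.4476, 0.0412, 0.2004]
orientation: [2.564, 1.815, -0.001]
force: [-0.3, 0.3, -1.1]
opening: 0.093
```

Emit:
move_arm([
  [-0.79, 0.38, 0.04, 0, 0, 0.083, 1],
  [-0.79, 0.38, 0.04, 0, 0, 0.083, 1],
  [-0.79, 0.38, 0.04, 0, 0, 0.083, 1],
])

```text
t: 2.25
tool_pos: [0.4573, -0.0459, 0.1965]
orientation: [2.778, 1.467, -0.0]
force: [-0.6, 1.3, 0.8]
opening: 0.0929
```

Emit:
move_arm([
  [-0.75, 0.54, 0.04, 0, 0, 0.083, 1],
  [-0.75, 0.54, 0.04, 0, 0, 0.083, 1],
  [-0.75, 0.54, 0.04, 0, 0, 0.083, 1],
])

```text
t: 2.55
tool_pos: [0.4598, -0.1385, 0.1925]
orientation: [2.945, 1.094, -0.0]
force: [0.1, 0.3, -0.1]
opening: 0.0928
```

Emit:
move_arm([
  [-0.74, 0.61, 0.04, 0, 0, 0.083, 1],
  [-0.74, 0.61, 0.04, 0, 0, 0.083, 1],
  [-0.74, 0.61, 0.04, 0, 0, 0.083, 1],
])

```text
t: 2.85
tool_pos: [0.4433, -0.2333, 0.1884]
orientation: [3.062, 0.702, -0.001]
force: [0.1, 0.7, -0.0]
opening: 0.0935
```

Emit:
move_arm([
  [-0.8, 0.54, 0.04, 0, 0, 0.083, 1],
  [-0.8, 0.54, 0.04, 0, 0, 0.083, 1],
  [-0.8, 0.54, 0.04, 0, 0, 0.083, 1],
  [-0.8, 0.54, 0.04, 0, 0, 0.083, 1],
])

```text
t: 3.25
tool_pos: [0.3958, -0.3136, 0.1846]
orientation: [-3.125, -0.306, -0.001]
force: [-0.0, 0.3, -0.7]
opening: 0.093
```

```bash
python3 - <<'E'
from h import *
c=read_camera('wrist');cv2.imwrite('pics/w1.png',c['frame'][:,:,::-1])
s=read_state();print(s['t'],s['q'],s['tool_pos'],s['force'])
print('knob pred px',proj(c,K0),proj(c,K0+[0,0,.012]),proj(c,K0+U*.098-[0,0,.018]))
p,R=here();t=K0.copy();t[2]=.086;print(rel(p,R,t,RR(yaw-np.pi/2)).tolist())
E
```

```text
3.3 [-7.71536984e-01 -1.10168258e-01  1.79262146e+00  1.32501061e-03
  1.45966356e+00  6.03154541e-01] [ 0.39612199 -0.31317202  0.18462675] [ 0.11458019 -0.10671515  1.01027792]
knob pred px [256.83206413 205.47132775] [256.9471261  210.14096496] [258.8149974   79.99931081]
[-0.03, 0.026, 0.986, -0.0, -0.0, 0.005]
```

View pics/w1.png

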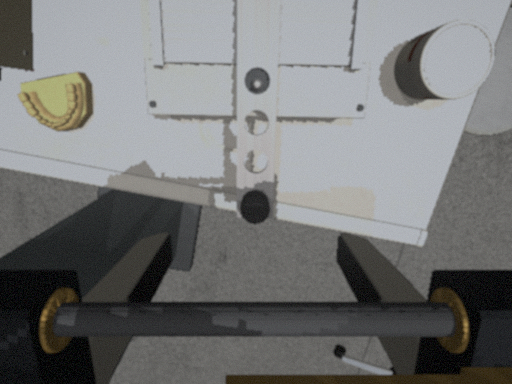

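The wrist view shows the knob at (255,207) against a predicted (257,208), and the pin hole at (257.5,81) against (259,80). They agree to within about 1 mm, so I'll descend and grip.

Emit:
move_arm([
  [-0.03, 0.02, 0.4, 0, 0, 0.005, 1],
  [-0.03, 0.02, 0.7, 0, 0, 0.005, 1],
  [-0.03, 0.02, 0.9, 0, 0, 0.005, 0.6],
  [-0.03, 0.02, 0.98, 0, 0, 0.005, 0.4],
  [-0.03, 0.02, 0.98, 0, 0, 0.005, 0.2],
  [-0.03, 0.02, 0.98, 0, 0, 0.005, -1],
  [-0.03, 0.02, 0.98, 0, 0, 0.005, -1],
  [-0.03, 0.02, 0.98, 0, 0, 0.005, -1],
], squeeze=25)

```text
t: 4.1
tool_pos: [0.3931, -0.3183, 0.088]
orientation: [3.128, 0.276, 0.002]
force: [0.4, -0.1, 0.8]
opening: 0.0497
```

Emit:
move_arm([
  [0, 0, 0, 0, 0, 0, -1],
  [0, 0, 0, 0, 0, 0, -1],
  [0, 0, 0, 0, 0, 0, -1],
  [0, 0, 0, 0, 0, 0, -1],
])

```text
t: 4.5
tool_pos: [0.3918, -0.3156, 0.0864]
orientation: [-3.125, -0.275, 0.002]
force: [-3.8, 11.1, 7.6]
opening: 0.0234
```

```bash
python3 - <<'E'
from h import *
c=read_camera('side');cv2.imwrite('pics/s2.png',cv2.resize(c['frame'][200:384,180:420,::-1],None,fx=3,fy=3,interpolation=cv2.INTER_CUBIC))
s=read_state();print(s['t'],s['tool_pos'],s['force'],s['opening'])
# lift plan
p,R=here(); H=K0+U*.178-[0,0,.010]
k=R.T@(K0-p);print('knob in tool',k)
def plan(th,sh):
    r=-U*.178+np.array([0,0,.010])
    ax=np.cross(U,[0,0,1]);  # y-axis sense
    Rw=Ro.from_rotvec(np.cross(-U,[0,0,1])*th).as_matrix()
    return H+U*sh+Rw@(p-H), Rw@R
for th,sh in [(.06,0),(.12,0),(.18,0),(.24,0),(.24,.02),(.24,.04),(.24,.064)]:
    q,Q=plan(th,sh);print(th,sh,np.round(q,3),rel(p,R,q,Q).tolist())
E
```

```text
4.55 [ 0.39177055 -0.31559202  0.08641344] [-2.23902717 11.46750367  7.52312308] 0.02381758887886722
knob in tool [ 0.00178443  0.00087429 -0.01359185]
0.06 0 [ 0.392 -0.316  0.097] [0.001, -0.0, -0.108, -0.0, -0.019, 0.0]
0.12 0 [ 0.393 -0.315  0.108] [0.008, -0.001, -0.215, -0.0, -0.038, 0.0]
0.18 0 [ 0.394 -0.315  0.119] [0.022, -0.002, -0.322, -0.0, -0.057, 0.0]
0.24 0 [ 0.396 -0.315  0.129] [0.043, -0.002, -0.428, -0.0, -0.076, 0.0]
0.24 0.02 [ 0.416 -0.311  0.129] [0.243, -0.003, -0.429, -0.0, -0.076, 0.0]
0.24 0.04 [ 0.435 -0.308  0.129] [0.443, -0.004, -0.429, -0.0, -0.076, 0.0]
0.24 0.064 [ 0.459 -0.303  0.129] [0.683, -0.006, -0.429, -0.0, -0.076, 0.0]
```

View pics/s2.png

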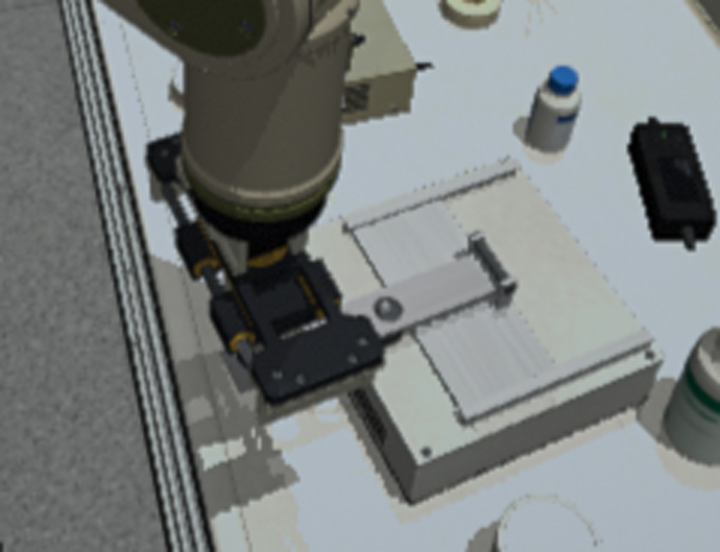

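The grip is on the knob (opening 23.8 mm). There is an 11 N side load from a lateral offset of about 2.7 mm, which I'll relieve as I lift.

Emit:
move_arm([
  [0, -0.025, 0, 0, 0, 0, -1],
  [0, -0.025, -0.1, 0, -0.019, 0, -1],
  [0.01, -0.025, -0.21, 0, -0.038, 0, -1],
  [0.02, -0.025, -0.32, 0, -0.057, 0, -1],
  [0.04, -0.025, -0.42, 0, -0.075, 0, -1],
  [0.04, -0.025, -0.42, 0, -0.075, 0, -1],
])

```text
t: 5.15
tool_pos: [0.3968, -0.3141, 0.1291]
orientation: [3.087, 0.274, -0.366]
force: [-1.8, 1.0, 0.6]
opening: 0.0234
```

```bash
python3 - <<'E'
from h import *
c=read_camera('side');cv2.imwrite('pics/s3.png',cv2.resize(c['frame'][200:384,180:420,::-1],None,fx=3,fy=3,interpolation=cv2.INTER_CUBIC))
s=read_state();print(s['t'],s['tool_pos'],s['force'],s['opening'])
p,R=here()
print(rel(p,R,p+U*.064,R))
E
```

```text
5.2 [ 0.39648541 -0.31412823  0.12828006] [ 0.48353212  0.58475152 -1.29083285] 0.023297653330079656
[ 0.622 -0.003 -0.149  0.     0.     0.   ]
```

View pics/s3.png

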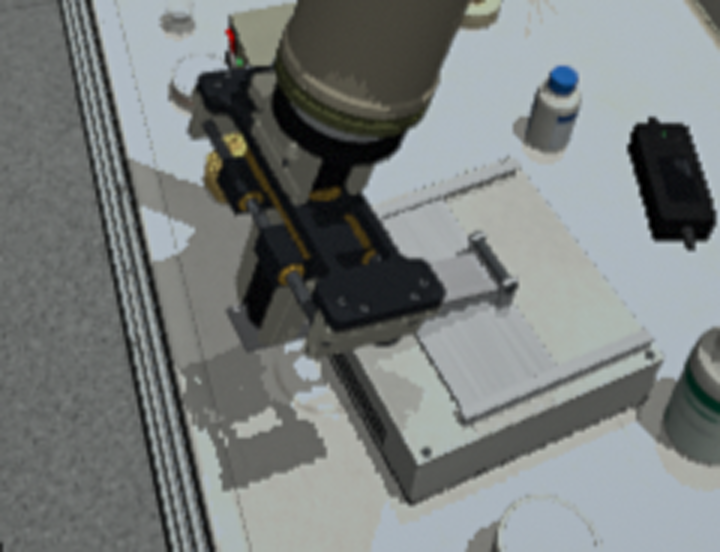

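The stay is lifted clear, so I'll push it.

Emit:
move_arm([
  [0.1, 0, -0.025, 0, 0, 0, -1],
  [0.21, 0, -0.05, 0, 0, 0, -1],
  [0.31, 0, -0.075, 0, 0, 0, -1],
  [0.42, 0, -0.1, 0, 0, 0, -1],
  [0.52, 0, -0.125, 0, 0, 0, -1],
  [0.62, 0, -0.15, 0, 0, 0, -1],
  [0.62, 0, -0.15, 0, 0, 0, -1],
  [0.62, 0, -0.15, 0, 0, 0, -1],
])

```text
t: 6.0
tool_pos: [0.4593, -0.303, 0.1286]
orientation: [3.088, 0.273, -0.364]
force: [0.0, 4.2, -1.4]
opening: 0.0234
```

```bash
python3 - <<'E'
from h import *
import pickle
for n in ['side','wrist','top']:
    c=read_camera(n);pickle.dump(c,open(n+'4.pkl','wb'))
    f=c['frame'][:,:,::-1]
    if n=='side': f=cv2.resize(f[200:384,180:420],None,fx=3,fy=3,interpolation=cv2.INTER_CUBIC)
    if n=='top': f=cv2.resize(f[115:225,300:400],None,fx=5,fy=5,interpolation=cv2.INTER_CUBIC)
    cv2.imwrite(f'pics/{n}4.png',f)
s=read_state();print(s['t'],s['tool_pos'],s['force'],s['opening'])
E
```

```text
6.15 [ 0.4585378  -0.30320861  0.12870967] [ 0.27451117  3.8390887  -1.78073415] 0.023271575949389795
```

View pics/side4.png

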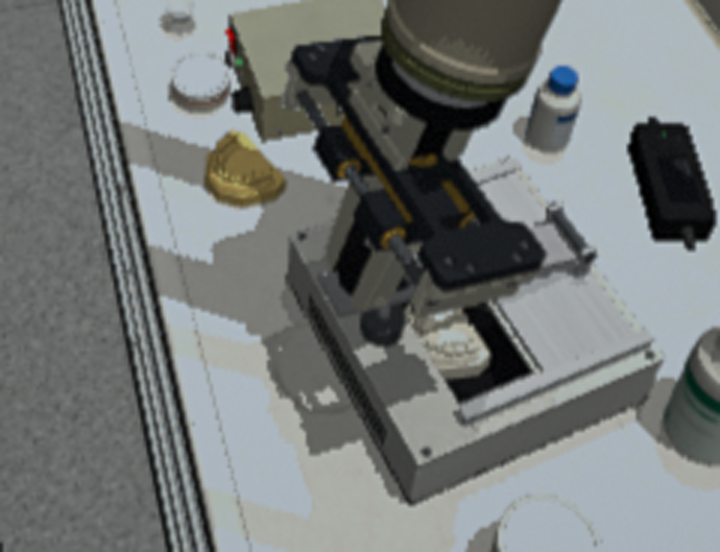

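View pics/wrist4.png

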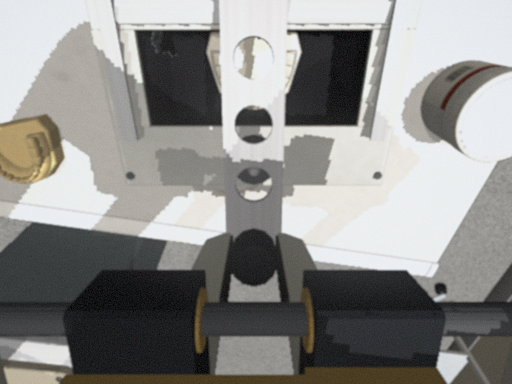

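View pics/top4.png

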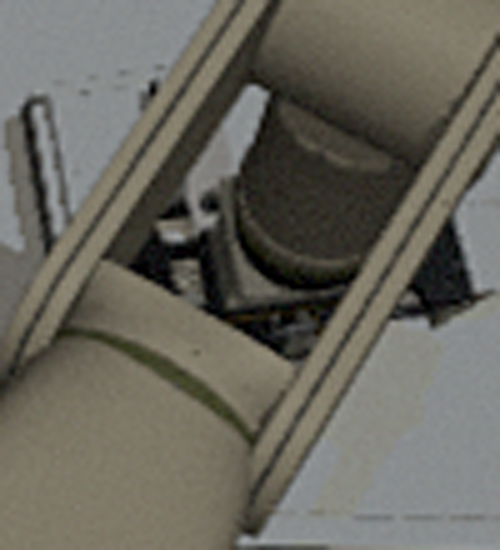

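The shutter is open and the pin shows through the hole nearest the knob (wrist image, 254,185). Next I'll work out the lowering arc.

```bash
python3 - <<'E'
from h import *
p,R=here(); H=K0+U*(.178+.064)-[0,0,.010]
for th in [.06,.12,.18,.235,.25]:
    Rw=Ro.from_rotvec(-np.cross(-U,[0,0,1])*th).as_matrix()
    q=H+Rw@(p-H);print(th,np.round(q,4),rel(p,R,q,Rw@R).tolist())
print(R[:,2])
E
```

```text
0.06 [ 0.4566 -0.3036  0.1181] [0.005, 0.0, 0.108, 0.0, 0.019, -0.0]
0.12 [ 0.4552 -0.3038  0.1074] [0.017, 0.0, 0.215, 0.0, 0.038, -0.0]
0.18 [ 0.4545 -0.3039  0.0966] [0.035, 0.0, 0.322, 0.0, 0.057, -0.0]
0.235 [ 0.4544 -0.304   0.0867] [0.057, 0.0, 0.418, 0.0, 0.075, -0.0]
0.25 [ 0.4545 -0.3039  0.084 ] [0.064, 0.0, 0.444, 0.0, 0.08, -0.0]
[-0.22963517 -0.04042634 -0.97243684]
```

Emit:
move_arm([
  [0, -0.01, 0.1, 0, 0.019, 0, -1],
  [0.02, -0.01, 0.21, 0, 0.038, 0, -1],
  [0.03, -0.01, 0.3, 0, 0.054, 0, -1],
  [0.05, -0.01, 0.37, 0, 0.066, 0, -1],
  [0.055, -0.01, 0.415, 0, 0.075, 0, -1],
  [0.055, -0.01, 0.415, 0, 0.075, 0, -1],
])

```text
t: 6.75
tool_pos: [0.4534, -0.3039, 0.0873]
orientation: [3.129, 0.273, 0.001]
force: [-1.1, 0.3, -0.5]
opening: 0.0235
```

```bash
python3 - <<'E'
from h import *
for n in ['side','wrist']:
    c=read_camera(n)
    f=c['frame'][:,:,::-1]
    if n=='side': f=cv2.resize(f[200:384,180:420],None,fx=3,fy=3,interpolation=cv2.INTER_CUBIC)
    cv2.imwrite(f'pics/{n}5.png',f)
s=read_state();print(s['t'],s['tool_pos'],s['orientation'],s['force'],s['opening'])
E
```

```text
6.85 [ 0.45365437 -0.30377381  0.08753321] [ 3.12879799e+00  2.74311974e-01 -1.61026817e-03] [-1.02688532 -0.29113936 -1.23402433] 0.02343388990762797
```

View pics/side5.png

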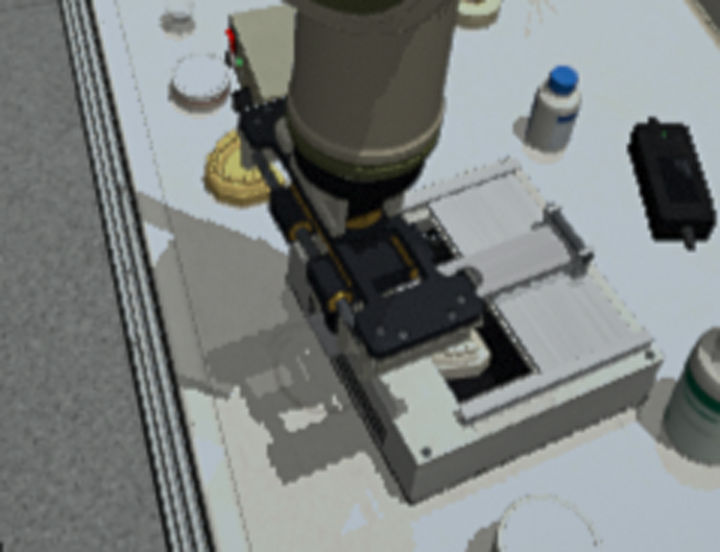

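View pics/wrist5.png

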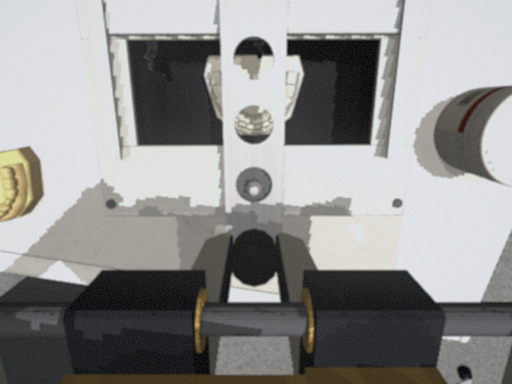

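The pin tip shows inside the end hole at (255,187), centred, with the bar about 1 mm above rest. I'll release and retreat.

Emit:
move_arm([
  [0, 0, 0, 0, 0, 0, -0.2],
  [0, 0, 0, 0, 0, 0, 0],
  [0, 0, 0, 0, 0, 0, 0.2],
  [0, 0, 0, 0, 0, 0, 0.4],
  [0, 0, 0, 0, 0, 0, 0.4],
])

```text
t: 7.35
tool_pos: [0.4543, -0.3032, 0.0872]
orientation: [3.129, 0.276, 0.0]
force: [1.1, 0.0, 0.3]
opening: 0.0591
```

Emit:
move_arm([
  [0, 0, -0.1, 0, 0, 0, 0.4],
  [0, 0, -0.3, 0, 0, 0, 0.4],
  [0, 0, -0.6, 0, 0, 0, 0.5],
  [0, 0, -1, 0, 0, 0, 0.5],
  [0, 0, -1, 0, 0, 0, 0.5],
])

```text
t: 7.85
tool_pos: [0.457, -0.3055, 0.1948]
orientation: [3.122, 0.275, 0.012]
force: [0.6, 0.1, 1.1]
opening: 0.0699
```

Emit:
move_arm([
  [-0.9, 0, -0.4, 0, 0, 0, 0.5],
  [-0.9, 0, -0.4, 0, 0, 0, 0.5],
  [-0.9, 0, -0.4, 0, 0, 0, 0.5],
  [-0.9, 0, -0.4, 0, 0, 0, 0.5],
])

```text
t: 8.25
tool_pos: [0.3654, -0.3196, 0.2283]
orientation: [3.128, 0.272, 0.003]
force: [-0.1, -0.2, -0.6]
opening: 0.0697
```

```bash
python3 - <<'E'
from h import *
import pickle
for n in ['side','wrist']:
    c=read_camera(n);pickle.dump(c,open(n+'6.pkl','wb'))
    f=c['frame'][:,:,::-1]
    if n=='side': f=cv2.resize(f[200:384,180:420],None,fx=3,fy=3,interpolation=cv2.INTER_CUBIC)
    cv2.imwrite(f'pics/{n}6.png',f)
    K=K0+U*.064;P=K0+U*.098-[0,0,.018]
    print(n,'knob',proj(c,K),'pin tip',proj(c,P+[0,0,.012]),'hinge',proj(c,K+U*.178-[0,0,.01]))
s=read_state();print(s['t'],s['tool_pos'],s['force'],s['opening'])
E
```

```text
side knob [294.75363099 303.13942874] pin tip [309.77734858 298.95470429] hinge [369.92940778 276.61401584]
wrist knob [256.04180817  86.08512695] pin tip [255.84563746  44.32815774] hinge [ 255.06270044 -167.49651085]
8.35 [ 0.36584921 -0.31864078  0.22677689] [ 0.12533693  0.58667161 -0.20343917] 0.0699820480177565
```

View pics/side6.png

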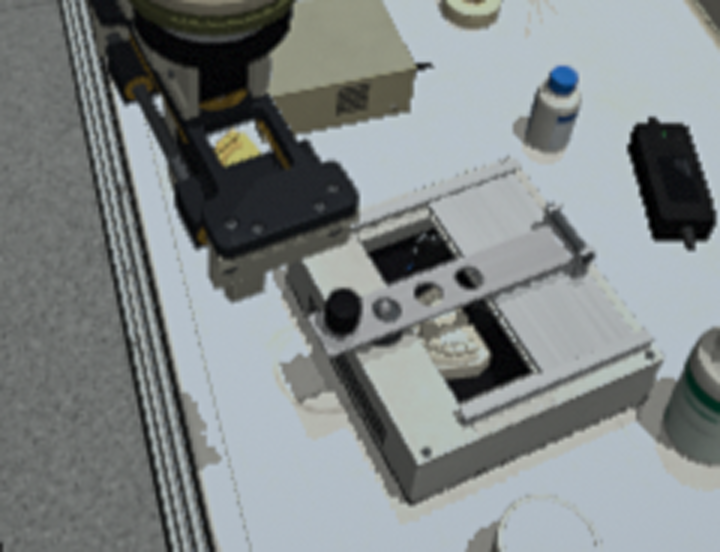

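View pics/wrist6.png

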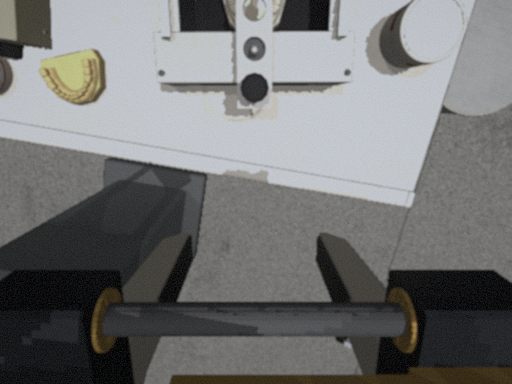

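In the side view the knob is at (294.3,303.3), against (294.8,303.1) predicted for a flat stay at 0.064 m. The pin shows in the end hole in both views and the gripper is clear, so I'll hand in.

```bash
python3 - <<'E'
from h import *
c=read_camera('side');cv2.imwrite('pics/s7.png',cv2.resize(c['frame'][110:200,180:320,::-1],None,fx=4,fy=4))
print(close_job())
E
```

```text
the job is handed in; nothing more can be done
None
```

View pics/s7.png

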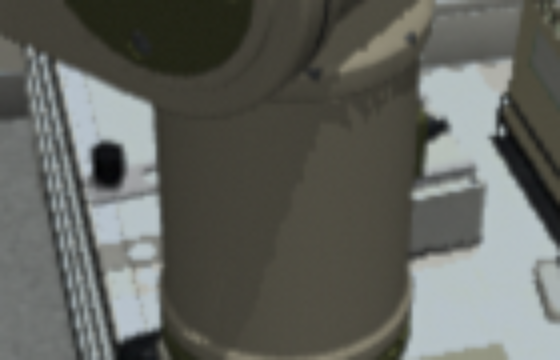

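The wide box's vent is open. I gripped the stay by its knob, lifted it off the pin, pushed it 64 mm and lowered the end hole over the pin. I then let go and backed off, and handed in at about 8.4 s.

**Last checks:**
- **Position:** the knob is within 1 px of where a flat stay at 0.064 m should appear in the side view. In the wrist view it is about 2 px off.
- **Pin:** it shows inside the end hole in both views.
- **Shutter:** it is open, with the cast visible below it.
- **Gripper:** it is clear of everything, with near-zero force.
- **Forces:** gripping caused a brief side load of about 11 N, which I relieved before lifting. No later reading was above about 4 N.
- **Narrow box:** I never worked near it. In the last picture its knob appears in place, but the arm hid the rest of it, so that check is only partial.

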